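# Knock the carriage lock pin home under the bridge

## Robot

A 7-joint arm with a two-finger parallel gripper is mounted at the origin on the work surface. World frame = base frame: x ahead of the robot, y to its left, z up, the work surface at z = 0. Lengths are in m, angles in rad, forces in N, time in s.
With the tool pointing down it reaches from about 0.425 to 0.925 m from the base axis. Payload 6.8 kg.
Tool frame: the origin (TCP) lies at the very end of the fingers, on their centre line; the grasp point (between the pads) lies 19 mm behind it; z points along the fingers, x is the direction in which the jaws open and shut, and the axes are right-handed (so a half turn about z gives the same grasp; the last joint's range is limited). The gripper opens to 88 mm and grips with 3 to 60 N. Pads are 20 mm wide; open, the fingers measure 115 mm over their backs; the gripper's body (75 mm by 178 mm) begins 61 mm behind the grasp point.
Start: joints at [-1.238, 0.477, 0.022, 1.555, -0.011, 1.109, -0.083], TCP at [0.288, 0.61, 0.2] pointing down, gripper open.
Joint ranges: [-2.96, 2.96], [-0.34, 2.1], [-1.41, 1.46], [0.24, 2.44], [-1.37, 4.51], [0.17, 1.92], [-2.96, 2.96]. Speed limits (rad/s): [2.39, 2.39, 3.14, 3.14, 3.14, 3.14, 3.14].

## Interface

Orientations are given as [roll, pitch, yaw] about the fixed x, y, z axes, in that order (R = Rz(yaw) Ry(pitch) Rx(roll)).
In Python, from cell import r, fingers, ik, eyes, job_done, search_frame, spot_point, monitor gives the robot as it stands. The module is installed in compiled form; this text tells all that it offers. Calls block until the motion is done:
- r.move_pose(position, orientation): joint-space move of the TCP to a pose.
- r.move_straight(position, rotation=None, velocity=0.15): straight line of the TCP; rotation=None keeps the orientation; velocity is the mean speed in m/s.
- r.move_j(angles): joint-space move.
- fingers.move_gripper(opening, grasp_force=None): finger opening in m; grasp_force is the grip in N (None keeps the last); returns when the fingers have stopped.
- r.hold(seconds).
- ik(position, orientation): joint angles nearest the present ones, or None.
- eyes.capture(name): name is "scene" or "top" or "wrist"; returns a dict with "img" (420x560x3 uint8, red, green, blue), "fov_y" (degrees; the focal length in pixels is half the picture's height over the tangent of half this angle, whatever the lens; pixels are square), "cx", "cy" (the principal point, pixels), "k1" (the pictures are not rectified: a ray, as slopes to the right and down, at radius r is drawn at 1 + k1 r^2 times it, then the intrinsics apply), "xyz" and "attitude" of the camera in the world; the wrist camera has in their place "T_tool_cam" (4x4, takes a point from camera to tool coordinates, whose origin is the TCP and whose axes are the tool frame's). Camera axes: x right, y up, looking along -z (the intrinsics and any distortion apply to the point x, -y, -z); pixel columns grow to the right and rows downward; lengths in m; the calibration is good to about 2 mm. A picture is of the moment at which its call begins: read the wrist's pose just before it. There is no depth.
A pose or a line that the arm cannot do raises r.IKError and nothing moves.
- job_done(): hands the job in, once; it reports no verdict.
Trained networks look in a picture, given as the dict that the camera call returned (one of the last four; its "shot" number tells which), for a name from the list of things; names that differ only in an ending like _2 or _b are one class to them, and where a whole thing is asked for, a point or a joint stands for the part that bears it (a point fixed in the world has none). Each returns a list of dicts, best first, with "p" (0 to 1); they miss things now and then, are a little off and sometimes report something else, mostly with a low value. They report only what shows in the picture. A call takes as long as a camera call.
- search_frame(picture, name): "centre" ([x, y, z] in m, in world coordinates, good to about 4 mm: the middle of the surface that is visible of it).
- spot_point(picture, name): "centre" ([x, y, z] in m, in world coordinates, good to about 4 mm: a listed point, or the origin of a listed thing).
Readings, each from a call of its own:
- monitor.current_clock(): time.
- monitor.current_qpos(): joint angles.
- monitor.current_joint_vel(): joint speeds.
- monitor.current_effort(): joint torques, N m.
- monitor.current_eef_pos(): TCP position.
- monitor.current_eef_rot(): TCP orientation.
- monitor.current_force(): force on the tool from outside, world axes, zero at the start.
- monitor.current_moment(): the same for the moment, N m.
- monitor.current_opening(): finger opening in m.
Only numpy, scipy, OpenCV 4.12 (cv2) and the standard library are available. Lean on these libraries where they do the work, as an engineer would, in place of code of your own. Each camera call takes 0.05 s, during which the arm holds its last target.

## Task

Draw the mallet out from under the steel riser by its head, set it down standing on its face and let go, then take it by the handle so that its head reaches in under the fixture's bridge. Knock the yellow sprung pin fully home there with a brisk tap of the mallet's face (more taps if needed, no slow pushing, and no fingers on the pin or its carriage). Leave the mallet standing on its face, its head near the middle of the green mat, without disturbing the bottle, cup or jar.

Things in the scene. Friction and masses are not known exactly. Their poses are not given: they have to be found in the camera images.
- mallet_center (a point): Centre of the mallet's head: an upright cylinder 46 mm across, 66 mm tall, orange with white end faces, standing on one face (this point 33 mm above its support). z is up along the head's axis. The orange handle (22 mm wide, 20 mm high) runs level along +y, at this height, to 165 mm from here. At the start the handle is under the riser, so only the head can be taken, from above.
- mallet_handle (a point): Point in the middle of the mallet's handle, 110 mm from mallet_center along its +y: the place to grip the handle (22 mm wide, 20 mm high) for striking, firmly (60 N or more); held here the gripper stays clear of the bridge. Same axes as mallet_center.
- mallet_face (a point): Centre of the mallet's lower striking face, 33 mm below mallet_center.
- mallet: Loose dead-blow mallet, 0.27 to 0.45 kg; origin at the centre of its lower face, axes as mallet_center. Head-heavy (centre of mass 10 mm from the head's axis towards the handle): it stands by itself on its face with the handle in the air. To clear the riser draw it 140 mm or more straight out along its -y, lifted at most 5 mm.
- riser: Fixed low steel shelf on the bench, 260 mm (its x) by 200 mm (its y), open to its -y side; underside 58 mm and top 64 mm above the bench, on two side sheets. Origin at its middle on the bench. Front edge at y = -100 mm; the mallet's head centre starts about 33 mm outside that edge.
- fixture: Fixed fixture: red base 120 mm (its x) by 220 mm (its y), deck 24 mm above the bench; a steel bridge along y over its middle: columns' inner faces at y = -97 and +97 mm, beam x from -35 to +35 mm, underside 160 mm, top 172 mm above the bench. Open on its -x side (towards the robot) and +x side. Origin at the middle, on the bench.
- carriage: Fixed aluminium block 50 x 50 x 12 mm on the fixture's deck under the bridge, somewhere along the fixture's y; carries the sprung pin at its middle. Origin at the centre of its underside (24 mm above the bench).
- pin_top (a point): Centre of the top of the yellow pin head (18 mm across, 6 mm thick), on the carriage's vertical axis under the bridge. 54 mm above the bench with the pin fully up, 42 mm when fully home (then 6 mm above the carriage).
- pin (a joint): Travel of the sprung pin in m: 0 fully up, 0.012 fully home against its stop; starts between 0 and 0.002. It yields at 4 N at the top to 6 N at the bottom and stays where it is driven.
- mat: Fixed green mat, 180 x 180 mm, 4 mm thick, on the bench. Origin at the centre of its underside.
- bottle: Amber bottle, 64 mm across, 150 mm tall, standing on the bench; bystander. Origin at its underside.
- cup: Steel cup, 72 mm across, 80 mm tall, on the bench; bystander. Origin at its underside.
- jar: White jar with a blue lid, 52 mm across, 60 mm tall, standing on the riser; bystander. Origin at its underside.

How it is judged:
On the way, in this order (a step that is already met when the one before it is completed fails the run):
1. the mallet has been drawn out (head more than 100 mm from its start), set down upright and let go (distance of mallet_center from where it was at the start of the episode above 0.1 m and angle between mallet's own z axis and vertical below 0.12 rad and linear speed of mallet below 0.03 m/s and contact force between the fingers and mallet below 0.1 N), for 0.1 s.
2. the mallet's face, the mallet held in the fingers, strikes the pin so that it moves down at more than 40 mm/s (velocity of joint pin above 0.04 m/s and contact force between mallet and carriage above 1 N and contact force between the fingers and mallet above 1 N and distance between mallet_face and pin_top below 0.023 m).
3. the pin is fully home (at least 11 of its 12 mm) (value of joint pin above 0.011 m), for 0.1 s.
At the end, for the whole second after the job is handed in: The pin is at least 11 mm down of its 12 mm; the mallet stands upright (within 0.1 rad) on its face on the green mat, the middle of its head within 65 mm of the mat's centre, at rest and released (value of joint pin above 0.011 m and horizontal distance between mallet_center and mat below 0.065 m and angle between mallet's own z axis and vertical below 0.1 rad and height (world z) of mallet_face between 0 and 0.01 m and linear speed of mallet below 0.02 m/s and contact force between the fingers and mallet below 0.1 N); the robot touches nothing.
It fails at once if the bottle was pushed more than 40 mm or tipped (distance of bottle from where it was at the start of the episode above 0.04 m or angle between bottle's own z axis and vertical above 0.5 rad).
It fails at once if the cup was pushed more than 40 mm or tipped (distance of cup from where it was at the start of the episode above 0.04 m or angle between cup's own z axis and vertical above 0.5 rad).
It fails at once if the jar was pushed more than 40 mm or tipped (distance of jar from where it was at the start of the episode above 0.04 m or angle between jar's own z axis and vertical above 0.5 rad).
It fails at once if the fingers or the arm touched the carriage or its pin (contact force between any of the fingers, the arm and carriage above 1 N).
It also fails if it takes over 66 s, if anything falls off the work surface, if the arm or the gripper's body presses on something with over 40 N, if the wrist force passes 120 N, or if a joint passes its speed limit or range.

## Working session

There is one attempt and no reset: what is moved stays moved. The work goes in short steps, each a Python script; the robot and the scene stay as the last script left them, time stands still between calls to the robot, and variables do not carry over. Pictures are saved under pics/ and viewed, and the job is handed in when it is done.

```bash
mkdir -p pics; cat > h.py <<'E'
import numpy as np, cv2
from cell import r, fingers, ik, eyes, job_done, search_frame, spot_point, monitor
from scipy.spatial.transform import Rotation as R
def save(d,n): cv2.imwrite('pics/'+n+'.png', cv2.cvtColor(d['img'],cv2.COLOR_RGB2BGR))
def proj(d,P):
    Rc=R.from_euler('xyz',d['attitude']).as_matrix() if np.size(d['attitude'])==3 else np.array(d['attitude'])
    p=Rc.T@(np.array(P)-np.array(d['xyz'])); u=p[0]/-p[2]; v=-p[1]/-p[2]
    f=d['img'].shape[0]/2/np.tan(np.radians(d['fov_y'])/2); k=1+d['k1']*(u*u+v*v)
    return np.array([d['cx']+f*k*u, d['cy']+f*k*v])
def ray(d,px,z):
    f=d['img'].shape[0]/2/np.tan(np.radians(d['fov_y'])/2)
    a=np.array([(px[0]-d['cx'])/f,(px[1]-d['cy'])/f]); b=a.copy()
    for _ in range(30): b=a/(1+d['k1']*(b@b))
    Rc=R.from_euler('xyz',d['attitude']).as_matrix() if np.size(d['attitude'])==3 else np.array(d['attitude'])
    w=Rc@np.array([b[0],-b[1],-1]); o=np.array(d['xyz']); return o+w*(z-o[2])/w[2]
E
python3 - <<'E'
from h import *
np.set_printoptions(precision=4,suppress=True)
for n in ['scene','top']:
    d=eyes.capture(n); save(d,n+'1')
    print(n,{k:v for k,v in d.items() if k!='img'})
    for t in ['mallet_center','mallet_handle','mallet_face','mallet','riser','fixture','carriage','pin_top','mat','bottle','cup','jar']:
        s=spot_point(d,t); print(t,[(np.array(x['centre']),round(x['p'],2)) for x in s[:2]])
print(monitor.current_clock(),monitor.current_eef_rot(),monitor.current_opening())
E
```

```text
scene {'fov_y': 42.126438803512826, 'cx': 281.50569180215695, 'cy': 204.61213693532764, 'k1': -0.08550816330632821, 'xyz': array([ 1.1459, -0.4548,  1.1427]), 'attitude': array([ 0.6403, -0.0021,  0.8367]), 'shot': 1}
mallet_center [(array([0.4742, 0.342 , 0.0369]), 0.69)]
mallet_handle [(array([0.4531, 0.4504, 0.0361]), 0.63)]
mallet_face [(array([ 0.478 ,  0.3443, -0.0017]), 0.73)]
mallet [(array([ 0.4742,  0.3431, -0.0006]), 0.6)]
riser [(array([0.4477, 0.4706, 0.0013]), 0.94)]
fixture [(array([ 0.6798, -0.0418, -0.0015]), 0.9)]
carriage [(array([ 0.6759, -0.0169,  0.0204]), 0.63), (array([0.4553, 0.4496, 0.0337]), 0.53)]
pin_top [(array([ 0.6821, -0.014 ,  0.0554]), 0.49)]
mat [(array([ 0.4698, -0.3772,  0.003 ]), 0.95)]
bottle [(array([ 0.6823,  0.2161, -0.0017]), 0.86)]
cup []
jar [(array([0.4592, 0.5222, 0.0622]), 0.78)]
top {'fov_y': 46.56188351719425, 'cx': 272.19244423836864, 'cy': 216.500763562326, 'k1': -0.12558750989845865, 'xyz': array([0.3272, 0.1074, 1.5037]), 'attitude': array([ 0.1588,  0.0041, -1.5911]), 'shot': 2}
mallet_center [(array([0.4721, 0.3433, 0.0335]), 0.74)]
mallet_handle [(array([0.474 , 0.3411, 0.0001]), 0.2)]
mallet_face [(array([0.4746, 0.3426, 0.0006]), 0.83), (array([0.4732, 0.3431, 0.0372]), 0.34)]
mallet [(array([ 0.4787,  0.3412, -0.0021]), 0.65)]
riser [(array([0.4502, 0.4752, 0.003 ]), 0.93)]
fixture [(array([ 0.6806, -0.0448,  0.0003]), 0.95)]
carriage [(array([ 0.6795, -0.0111,  0.0243]), 0.62)]
pin_top []
mat [(array([ 0.4677, -0.3784,  0.0002]), 0.58)]
bottle [(array([0.6796, 0.215 , 0.0002]), 0.6)]
cup [(array([ 0.685 , -0.2878,  0.0012]), 0.94), (array([0.4737, 0.344 , 0.0009]), 0.63)]
jar [(array([0.4659, 0.5223, 0.0612]), 0.82)]
1.3 [-3.1416 -0.      1.13  ] 0.08742425206049416
```

View pics/scene1.png

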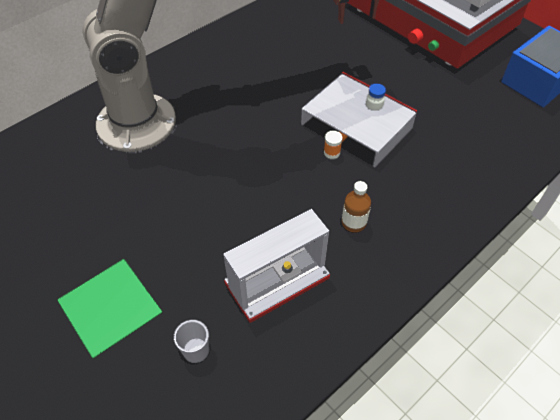

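View pics/top1.png

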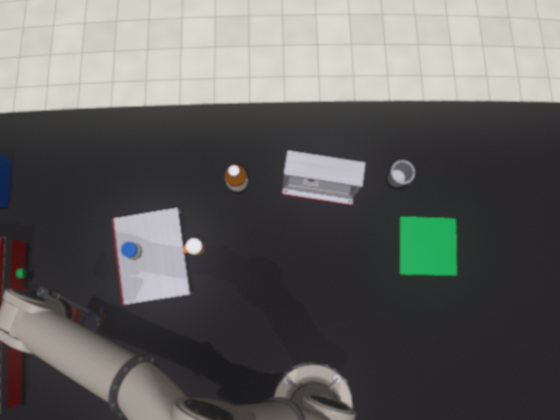

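The scene view shows the mallet head at about (333,145), the riser at (358,115), the pin at (287,266), and the mat at (110,306). The bottle, cup and jar sit at the positions the networks reported. Next I'll move over the mallet and the fixture for closer looks with the wrist camera.

```bash
cat >> h.py <<'E'
def wcap():
    p=np.array(monitor.current_eef_pos()); o=np.array(monitor.current_eef_rot())
    d=eyes.capture('wrist'); T=np.eye(4); T[:3,:3]=R.from_euler('xyz',o).as_matrix(); T[:3,3]=p
    C=T@np.array(d['T_tool_cam']); d['xyz']=C[:3,3]; d['attitude']=C[:3,:3]; return d
np.set_printoptions(precision=4,suppress=True)
E
python3 - <<'E'
from h import *
r.move_pose([0.62,-0.03,0.36],[np.pi,0,1.43]) if 0 else None
for y in (0.13,0.13+np.pi,0.13-np.pi):
    print(y, ik([0.474,0.343,0.30],[np.pi,0,y]))
r.move_pose([0.474,0.34,0.32],[np.pi,0,0.13])
d=wcap(); save(d,'w1'); print(d['xyz'],d['attitude'],d['fov_y'])
for t in ['mallet_center','mallet_handle','mallet_face','riser']:
    s=spot_point(d,t); print(t,[(np.array(x['centre']),round(x['p'],2)) for x in s[:2]])
print(monitor.current_clock(), monitor.current_qpos())
E
```

```text
0.13 [-0.9969  0.2533  0.3275  1.6684 -0.0855  1.234  -0.5208]
3.271592653589793 [-0.5251  0.2662 -0.2582  1.6362  0.0709  1.2484  2.4746]
-3.0115926535897932 [-0.5251  0.2662 -0.2582  1.6362  0.0709  1.2484  2.4746]
[0.4614 0.4256 0.5044] [[ 0.991  -0.1274 -0.0409]
 [ 0.1338  0.9441  0.3012]
 [ 0.0002 -0.3039  0.9527]] 64.58823874551781
mallet_center [(array([0.4761, 0.3438, 0.032 ]), 0.77)]
mallet_handle []
mallet_face [(array([ 0.4776,  0.3442, -0.0007]), 0.57)]
riser [(array([0.4493, 0.4795, 0.0036]), 0.56), (array([0.4748, 0.3441, 0.0005]), 0.26)]
2.8667 [-0.9981  0.2388  0.3299  1.6428 -0.0802  1.2742 -0.5214]
```

View pics/w1.png

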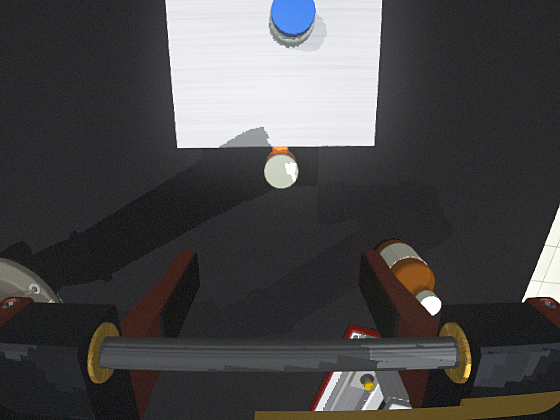

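The wrist view shows the riser's front edge running (177,148) to (376,146), the head top at (282,172), and the handle entering under the riser at (280,149).

```bash
python3 - <<'E'
from h import *
d=wcap()
a=ray(d,(177.5,148),.064); b=ray(d,(375.5,146),.064); print(a,b,np.arctan2(b[1]-a[1],b[0]-a[0]))
# head top blob
hsv=cv2.cvtColor(d['img'],cv2.COLOR_RGB2HSV)
m=((hsv[...,1]<60)&(hsv[...,2]>120)).astype(np.uint8); m[:153]=0; m[195:]=0; m[:,:255]=0; m[:,310:]=0
M=cv2.moments(cv2.convexHull(cv2.findNonZero(m))); c=(M['m10']/M['m00'],M['m01']/M['m00']); print(c, ray(d,c,.066))
o=((hsv[...,0]<22)&(hsv[...,1]>150)&(hsv[...,2]>110)).astype(np.uint8)
for y in range(146,156):
    x=np.where(o[y,255:310])[0]+255
    if len(x): print(y,x.min(),x.max(), ray(d,((x.min()+x.max())/2,y),.043))
cv2.imwrite('pics/w1z.png',cv2.resize(cv2.cvtColor(d['img'],cv2.COLOR_RGB2BGR)[130:200,240:330],None,fx=6,fy=6,interpolation=0))
E
```

```text
[0.3363 0.3567 0.064 ] [0.5954 0.3938 0.064 ] 0.14213071048773676
(280.4768392370572, 169.64523160762943) [0.4752 0.3459 0.066 ]
146 272 287 [0.4702 0.3741 0.043 ]
147 272 287 [0.4703 0.3728 0.043 ]
148 272 287 [0.4705 0.3714 0.043 ]
149 272 286 [0.47  0.37  0.043]
150 272 286 [0.4702 0.3686 0.043 ]
151 272 286 [0.4704 0.3673 0.043 ]
152 272 287 [0.4713 0.366  0.043 ]
153 272 288 [0.4721 0.3647 0.043 ]
154 271 290 [0.473  0.3634 0.043 ]
155 269 291 [0.4725 0.362  0.043 ]
```

View pics/w1z.png

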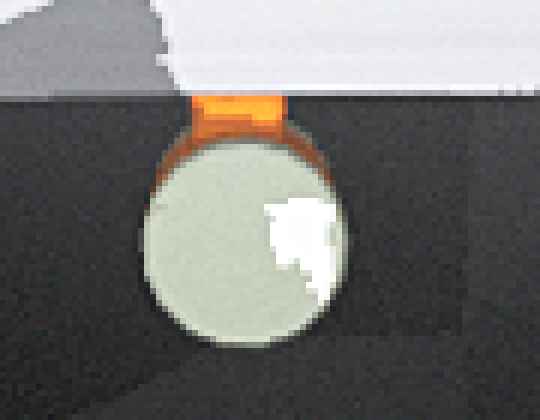

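```bash
python3 - <<'E'
from h import *
yaw=0.155; o=[np.pi,0,yaw]; c=np.array([0.4757,0.3443])
r.move_pose([*c,0.12],o)
r.move_straight([*c,0.020],velocity=0.12)
print(monitor.current_force())
fingers.move_gripper(0.03,40); print('open',monitor.current_opening())
r.move_straight([*c,0.0225],velocity=0.03)
e=c-0.155*np.array([-np.sin(yaw),np.cos(yaw)])
r.move_straight([*e,0.0225],velocity=0.11)
print(monitor.current_opening(),monitor.current_force(),e,monitor.current_clock())
d=eyes.capture('scene'); save(d,'s2')
E
```

```text
[ 0.2825 -0.3952  0.9316]
open 0.045760177901009357
0.045446684193005654 [-0.3456  0.1019 -3.5853] [0.4996 0.1912] 7.2583
```

View pics/s2.png

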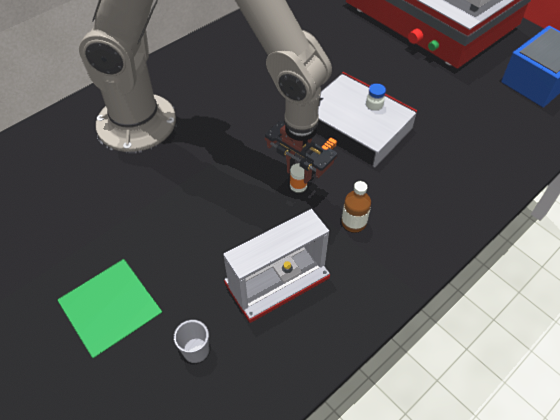

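The head is at about (299,180), held between the fingers and clear of the riser. I'll set it down and look again.

```bash
python3 - <<'E'
from h import *
p=np.array(monitor.current_eef_pos()); print(p)
r.move_straight([p[0],p[1],0.0198],velocity=0.03)
fingers.move_gripper(0.088,40); r.hold(0.2)
r.move_straight([p[0],p[1],0.17],velocity=0.2)
r.move_straight([p[0],p[1],0.30],velocity=0.2)
d=wcap(); save(d,'w3')
for t in ['mallet_center','mallet_handle','mallet_face']:
    s=spot_point(d,t); print(t,[(np.array(x['centre']),round(x['p'],2)) for x in s[:2]])
hsv=cv2.cvtColor(d['img'],cv2.COLOR_RGB2HSV)
d=eyes.capture('scene')
for t in ['mallet_center','mallet_handle','mallet_face']:
    s=spot_point(d,t); print(t,[(np.array(x['centre']),round(x['p'],2)) for x in s[:2]])
print(monitor.current_clock())
E
```

```text
[0.4995 0.192  0.0224]
mallet_center [(array([0.5016, 0.1905, 0.035 ]), 0.8)]
mallet_handle [(array([0.4815, 0.3018, 0.0339]), 0.98)]
mallet_face [(array([0.4991, 0.1946, 0.0022]), 0.68)]
mallet_center [(array([0.5038, 0.1924, 0.0375]), 0.92)]
mallet_handle [(array([0.4445, 0.4729, 0.0013]), 0.41)]
mallet_face [(array([0.5014, 0.1901, 0.0008]), 0.79)]
10.6667
```

View pics/w3.png

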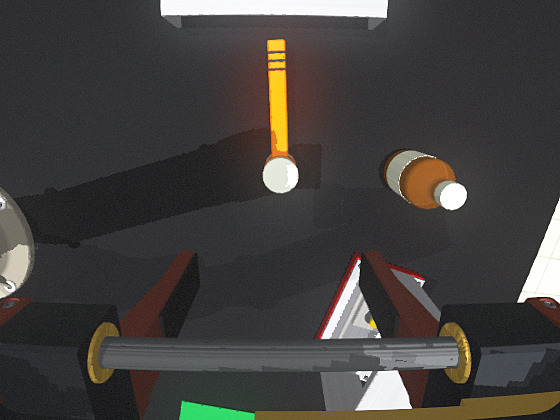

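The mallet stands free, with its head at (281,175) and the handle running up to (276,42). I'll fit the handle line, then look at the fixture from the robot side.

```bash
python3 - <<'E'
from h import *
d=wcap(); hsv=cv2.cvtColor(d['img'],cv2.COLOR_RGB2HSV)
o=((hsv[...,0]<24)&(hsv[...,1]>130)&(hsv[...,2]>90)).astype(np.uint8)
P=[]
for y in list(range(75,125)):
    x=np.where(o[y,250:310])[0]+250
    if len(x)>10: P.append(ray(d,((x.min()+x.max())/2,y),.043)[:2])
P=np.array(P); k=np.polyfit(P[:,1],P[:,0],1); print('slope',k,np.arctan(-k[0]), 'x at y .30',np.polyval(k,.30),'at .192',np.polyval(k,.192))
ys=np.where(o[:100,278])[0]; print('end',ys.min(), ray(d,(276,ys.min()),.043))
w=((hsv[...,1]<60)&(hsv[...,2]>120)).astype(np.uint8); w[:150]=0; w[200:]=0; w[:,:255]=0; w[:,310:]=0
x,y,ww,hh=cv2.boundingRect(cv2.convexHull(cv2.findNonZero(w))); print(x,y,ww,hh, ray(d,(x+ww/2-.5,y+hh/2-.5),.066))
r.move_pose([0.50,-0.02,0.28],[np.pi,0,np.pi/2-0.14])
d=wcap(); save(d,'w4')
for t in ['pin_top','carriage','fixture']:
    s=spot_point(d,t); print(t,[(np.array(x['centre']),round(x['p'],2)) for x in s[:2]])
print(monitor.current_clock(),monitor.current_qpos())
E
```

```text
slope [-0.1927  0.5374] 0.19039787865933924 x at y .30 0.47958846405184 at .192 0.500403570176457
end 40 [0.4707 0.3541 0.043 ]
262 155 36 38 [0.4999 0.1955 0.066 ]
pin_top [(array([ 0.6786, -0.0161,  0.0545]), 0.44)]
carriage [(array([ 0.6786, -0.0177,  0.0255]), 0.67)]
fixture [(array([ 0.6753, -0.0425, -0.0014]), 0.57)]
12.3917 [-0.4326  0.1076  0.3814  1.8828 -0.0437  1.1592  1.3957]
```

View pics/w4.png

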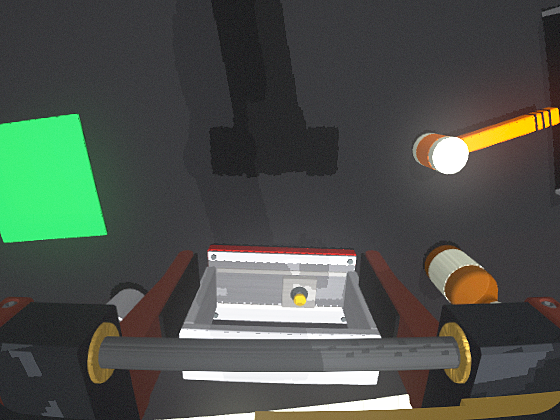

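```bash
python3 - <<'E'
from h import *
d=wcap(); cv2.imwrite('pics/w4z.png',cv2.resize(cv2.cvtColor(d['img'],cv2.COLOR_RGB2BGR)[235:335,190:380],None,fx=4,fy=4,interpolation=0))
hsv=cv2.cvtColor(d['img'],cv2.COLOR_RGB2HSV)
o=((abs(hsv[...,0].astype(int)-27)<8)&(hsv[...,1]>150)&(hsv[...,2]>80)).astype(np.uint8); o[:270]=0;o[330:]=0;o[:,:270]=0;o[:,330:]=0
n=cv2.findNonZero(o); print(cv2.boundingRect(n)); 
M=cv2.moments(cv2.convexHull(n)); c=(M['m10']/M['m00'],M['m01']/M['m00']); print(c, ray(d,c,.054),ray(d,c,.051))
red=((hsv[...,1]>150)&((hsv[...,0]<8)|(hsv[...,0]>172))&(hsv[...,2]>60)).astype(np.uint8)
P=[]
for x in range(215,352):
    y=np.where(red[235:265,x])[0]+235
    if len(y): P.append((x,y.max()+.5))
P=np.array(P,float); k=np.polyfit(P[:,0],P[:,1],1); print(k)
a=ray(d,(215,np.polyval(k,215)),.024); b=ray(d,(350,np.polyval(k,350)),.024); print(a,b,'yaw',np.arctan2(b[1]-a[1],b[0]-a[0])+np.pi/2)
E
```

```text
(294, 294, 12, 12)
(299.5059829059829, 299.42051282051284) [ 0.6799 -0.0141  0.054 ] [ 0.6818 -0.0142  0.051 ]
[  0.0345 242.8251]
[ 0.6005 -0.1264  0.024 ] [0.6352 0.0674 0.024 ] yaw 2.964456512685028
```

View pics/w4z.png

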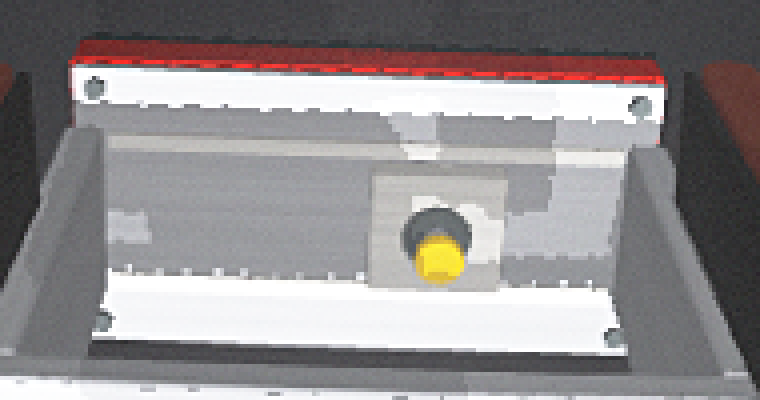

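Measured: pin at about (0.681,-0.0145), fixture yaw about -0.177, mallet yaw about 0.19. Now I'll grip the handle.

```bash
python3 - <<'E'
from h import *
c=[0.4798,0.301]; o=[np.pi,0,0.19]
r.move_pose([*c,0.17],o)
r.move_straight([*c,0.014],velocity=0.15)
fingers.move_gripper(0.0,60); r.hold(0.1); print('open',monitor.current_opening(),monitor.current_eef_pos())
f0=np.array(monitor.current_force())
r.move_straight([c[0],c[1],0.06],velocity=0.08)
r.hold(0.3)
print(f0,monitor.current_force(),monitor.current_moment(),monitor.current_opening(),monitor.current_eef_pos())
d=wcap(); save(d,'w5')
d=eyes.capture('scene'); save(d,'s5')
for t in ['mallet_center','mallet_handle','mallet_face']:
    s=spot_point(d,t); print(t,[(np.array(x['centre']),round(x['p'],2)) for x in s[:2]])
print(monitor.current_clock())
im=cv2.imread('pics/s5.png')[130:230,240:380]; cv2.imwrite('pics/s5z.png',cv2.resize(im,None,fx=5,fy=5,interpolation=0))
E
```

```text
open 0.0210828158064235 [0.4796 0.301  0.0139]
[-0.2614  0.0763 -0.0247] [ 1.2336 -0.9048 -4.7923] [0.3185 0.0598 0.0383] 0.021176972723677925 [0.4796 0.3008 0.0596]
mallet_center [(array([0.5071, 0.1897, 0.0776]), 0.87)]
mallet_handle [(array([0.4795, 0.295 , 0.079 ]), 0.83)]
mallet_face [(array([0.5014, 0.1897, 0.0419]), 0.76)]
17.6167
```

View pics/s5z.png

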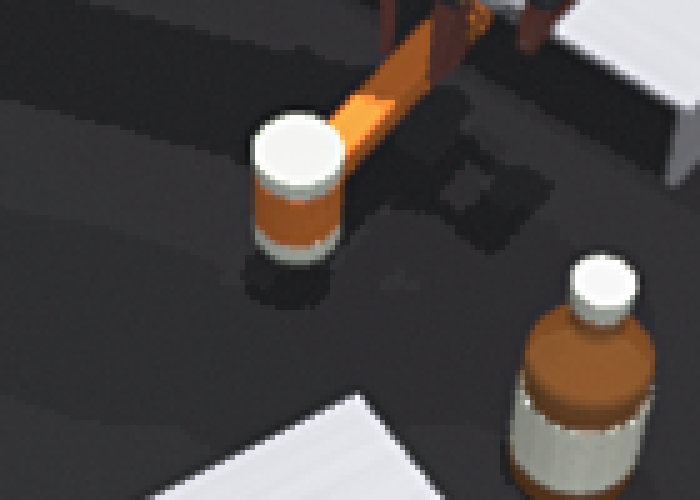

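View pics/w5.png

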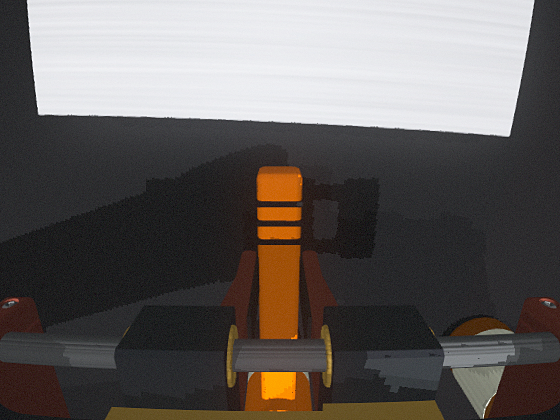

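The mallet is held level: head at (300,160) to (300,181) in the scene view, with its top disc at zoomed (299,150). I'll check the sag numerically and carry on to the approach pose.

```bash
python3 - <<'E'
from h import *
d=eyes.capture('scene')
for z in (.1116,.1076,.1036): print(z, proj(d,[.4998,.1928,z]))
# strike geometry
yaw=np.pi/2-.177; ay=np.array([-np.sin(yaw),np.cos(yaw)])
pin=np.array([.681,-.0145])
def tcp(head): return head+.110*ay
o=[np.pi,0,yaw]
p=np.array(monitor.current_eef_pos())
r.move_straight([p[0]-.03,p[1]-.05,0.12],velocity=0.2)
h0=pin+0.12*ay
t=tcp(h0); print('standoff',h0,t,ik([*t,.092],o))
r.move_pose([0.42,0.16,0.12],[np.pi,0,.8])
r.move_pose([*t,0.090],o)
print(monitor.current_eef_pos(),monitor.current_eef_rot(),monitor.current_opening(),monitor.current_clock())
for n in ('scene','top'):
    d=eyes.capture(n); save(d,n+'6')
    for q in ['mallet_center','mallet_handle','mallet_face']:
        s=spot_point(d,q); print(q,[(np.array(x['centre']),round(x['p'],2)) for x in s[:2]])
    im=cv2.imread('pics/%s6.png'%n); im=im[190:310,190:350] if n=='scene' else im[130:260,230:380]; cv2.imwrite('pics/%s6z.png'%n,cv2.resize(im,None,fx=4,fy=4,interpolation=0))
E
```

```text
0.1116 [299.7174 158.3913]
0.1076 [299.6722 159.4441]
0.1036 [299.6272 160.4922]
standoff [0.5629 0.0066] [0.4546 0.026 ] [-0.2857  0.2687  0.1057  2.1713 -0.0433  0.7035  1.243 ]
[0.4549 0.0273 0.0899] [-3.1414 -0.0003  1.3937] 0.021231113098783196 19.8
mallet_center [(array([0.568 , 0.0064, 0.1077]), 0.69)]
mallet_handle [(array([0.459 , 0.0272, 0.1123]), 0.85)]
mallet_face [(array([0.5645, 0.0049, 0.0728]), 0.83), (array([ 0.6837, -0.2911, -0.0026]), 0.65)]
mallet_center [(array([0.5603, 0.0052, 0.1085]), 0.51)]
mallet_handle []
mallet_face [(array([0.5635, 0.0054, 0.0743]), 0.67)]
```

View pics/scene6z.png

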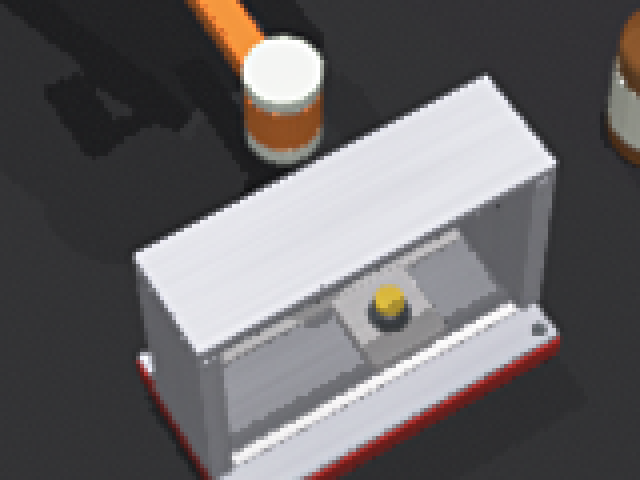

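View pics/top6z.png

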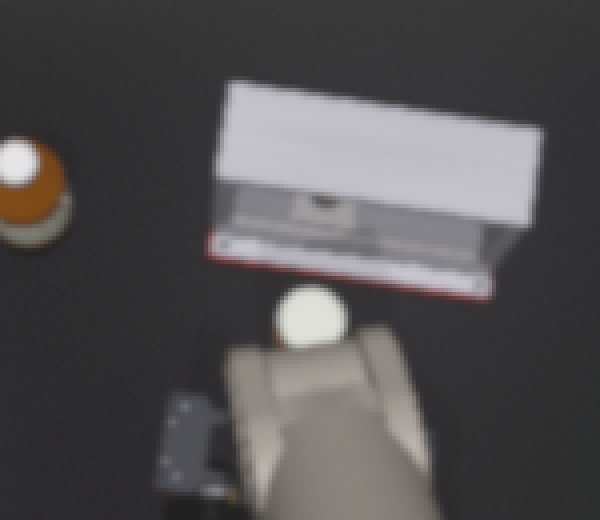

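In the scene zoom the head is in front of the bridge at (283,70) and the pin at (390,298). Face height by the networks is about 73.5 mm, which puts the sag at about 2 mm. Inserting now.

```bash
python3 - <<'E'
from h import *
yaw=np.pi/2-.177; ay=np.array([-np.sin(yaw),np.cos(yaw)])
d=eyes.capture('scene'); print('pin px pred',proj(d,[.681,-.0145,.054]))
pin=np.array([.681,-.0145]); t=pin+.11*ay
r.move_straight([*t,0.090],velocity=0.15)
print(monitor.current_eef_pos(),monitor.current_force(),monitor.current_clock())
d=eyes.capture('scene'); save(d,'s7')
for q in ['mallet_center','mallet_face','pin_top']:
    s=spot_point(d,q); print(q,[(np.array(x['centre']),round(x['p'],2)) for x in s[:2]])
im=cv2.imread('pics/s7.png')[190:310,190:350]; cv2.imwrite('pics/s7z.png',cv2.resize(im,None,fx=4,fy=4,interpolation=0))
E
```

```text
pin px pred [287.2503 264.1247]
[0.5716 0.005  0.0896] [ 0.1327 -0.0144 -3.993 ] 21.2
mallet_center [(array([ 0.6815, -0.0154,  0.1075]), 0.57)]
mallet_face [(array([ 0.6779, -0.0206,  0.0719]), 0.64), (array([ 0.6793, -0.0155,  0.0754]), 0.54)]
pin_top []
```

View pics/s7z.png

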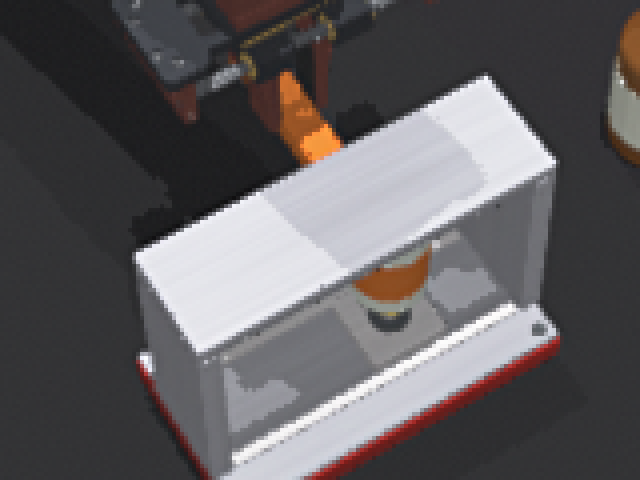

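The head is directly above the pin, with the face's lower edge at zoomed (390,310) and the pin just below it. Striking.

```bash
python3 - <<'E'
from h import *
p=np.array(monitor.current_eef_pos()); yaw=np.pi/2-.177; ay=np.array([-np.sin(yaw),np.cos(yaw)])
t=np.array([.681,-.0145])+.11*ay
r.move_straight([*t,0.0575],velocity=0.2)
print('bottom',monitor.current_eef_pos(),monitor.current_force(),monitor.current_moment())
r.hold(0.1)
print('bottom',monitor.current_eef_pos(),monitor.current_force(),monitor.current_moment())
r.move_straight([*t,0.088],velocity=0.15)
print(monitor.current_eef_pos(),monitor.current_opening(),monitor.current_force(),monitor.current_clock())
d=eyes.capture('scene'); save(d,'s8')
for q in ['mallet_center','mallet_face','pin_top']:
    s=spot_point(d,q); print(q,[(np.array(x['centre']),round(x['p'],2)) for x in s[:2]])
im=cv2.imread('pics/s8.png')[190:310,190:350]; cv2.imwrite('pics/s8z.png',cv2.resize(im,None,fx=4,fy=4,interpolation=0))
E
```

```text
bottom [0.5727 0.005  0.0577] [ 1.0623  0.6896 -2.4773] [0.0883 0.073  0.1003]
bottom [0.573  0.005  0.0583] [ 0.8287 -0.3036 -2.9083] [0.1095 0.0762 0.0886]
[0.5731 0.0049 0.0888] 0.021152741462597487 [ 0.463  -0.4938 -3.6333] 22.1667
mallet_center [(array([ 0.6863, -0.0183,  0.0979]), 0.75), (array([ 0.6796, -0.0166,  0.0201]), 0.3)]
mallet_face [(array([ 0.6788, -0.018 ,  0.0607]), 0.72)]
pin_top []
```

View pics/s8z.png

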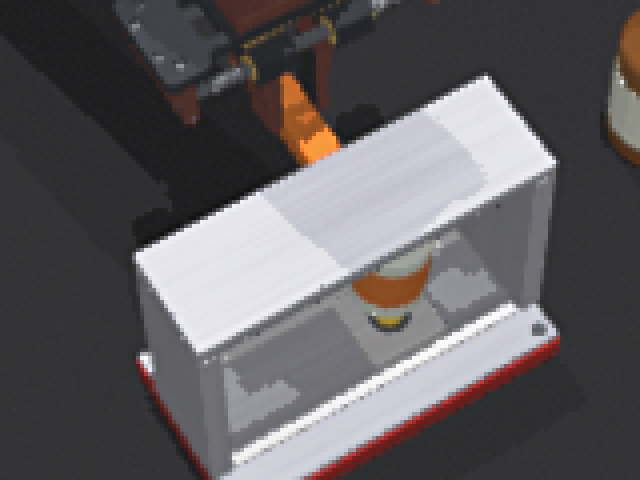

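The pin looks lower now, at zoomed (390,320), but I can't tell if it's fully home. The force at the bottom was only about 1.5 N, so I'll tap again, a little deeper.

```bash
python3 - <<'E'
from h import *
yaw=np.pi/2-.177; ay=np.array([-np.sin(yaw),np.cos(yaw)])
t=np.array([.680,-.0145])+.11*ay
r.move_straight([*t,0.0540],velocity=0.2)
print('bottom',monitor.current_eef_pos(),monitor.current_force(),monitor.current_moment())
r.hold(0.05)
print('bottom',monitor.current_eef_pos(),monitor.current_force(),monitor.current_moment())
r.move_straight([*t,0.092],velocity=0.15); r.hold(.1)
print(monitor.current_eef_pos(),monitor.current_opening(),monitor.current_force(),monitor.current_moment(),monitor.current_clock())
t=t+.09*ay
r.move_straight([*t,0.092],velocity=0.15)
d=eyes.capture('scene'); save(d,'s9')
for q in ['mallet_center','mallet_face','mallet_handle','pin_top']:
    s=spot_point(d,q); print(q,[(np.array(x['centre']),round(x['p'],2)) for x in s[:2]])
print(proj(d,[.681,-.0145,.054]),proj(d,[.681,-.0145,.042]),monitor.current_eef_pos())
im=cv2.imread('pics/s9.png')[190:310,190:350]; cv2.imwrite('pics/s9z.png',cv2.resize(im,None,fx=5,fy=5,interpolation=0))
E
```

```text
bottom [0.5721 0.0049 0.054 ] [0.5328 1.0291 0.3802] [ 0.1233 -0.0856  0.0692]
bottom [0.5723 0.0049 0.0545] [ 0.421   0.0163 -1.6896] [ 0.1184 -0.1416  0.0239]
[0.5706 0.0048 0.0911] 0.021199834493753265 [ 0.1556  0.5736 -3.8808] [0.0988 0.4025 0.049 ] 23.2333
mallet_center [(array([0.5918, 0.001 , 0.1047]), 0.57), (array([ 0.6793, -0.0169,  0.0236]), 0.55)]
mallet_face [(array([ 0.5893, -0.0035,  0.0687]), 0.61), (array([ 0.6816, -0.013 ,  0.0456]), 0.19)]
mallet_handle [(array([0.4843, 0.0164, 0.1133]), 0.66)]
pin_top [(array([ 0.6781, -0.0131,  0.0426]), 0.45)]
[287.2503 264.1247] [287.1954 266.7531] [0.4838 0.0205 0.092 ]
```

View pics/s9z.png

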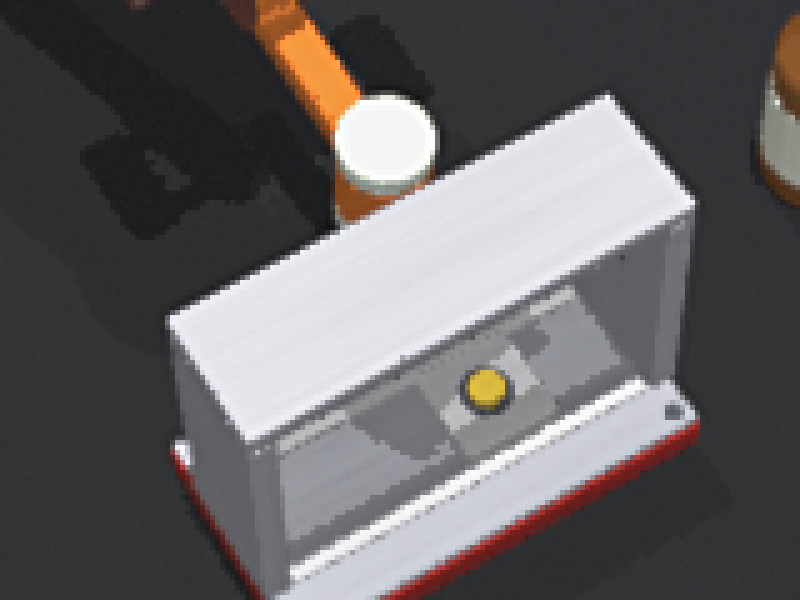

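The pin is now at about (287.4,267.4). The prediction for fully home is (287.2,266.8), and it was 264.1 with the pin up. I'll compare centroids at sub-pixel level.

```bash
python3 - <<'E'
from h import *
def cen(img):
    h=cv2.cvtColor(img,cv2.COLOR_BGR2HSV)[240:285,265:310]
    o=((abs(h[...,0].astype(int)-26)<9)&(h[...,1]>130)&(h[...,2]>60)).astype(np.uint8)
    M=cv2.moments(o,True); return M['m10']/M['m00']+265,M['m01']/M['m00']+240,M['m00'],cv2.boundingRect(cv2.findNonZero(o))
for n in ('scene1','s2','s5','scene6','s9'): print(n,cen(cv2.imread('pics/%s.png'%n)))
d=eyes.capture('scene')
# side of head (6mm) visible below when up? predict centroid of hull of top+bottom discs for travel t
a=np.linspace(0,2*np.pi,60)
def pred(tr):
    P=[proj(d,[.681+.009*np.cos(x),-.0145+.009*np.sin(x),.054-tr-z]) for x in a for z in (0,.006)]
    h=cv2.convexHull(np.array(P,np.float32)); M=cv2.moments(h); return M['m10']/M['m00'],M['m01']/M['m00'],M['m00']
for tr in (0,.002,.006,.009,.010,.011,.012): print(tr,pred(tr))
cv2.imwrite('pics/cmp.png',np.hstack([cv2.resize(cv2.imread('pics/%s.png'%n)[245:290,265:310],None,fx=8,fy=8,interpolation=0) for n in('s2','s9')]))
E
```

```text
scene1 (287.04545454545456, 264.9318181818182, 44.0, (19, 22, 7, 7))
s2 (287.04545454545456, 264.9318181818182, 44.0, (19, 22, 7, 7))
s5 (287.04545454545456, 264.9318181818182, 44.0, (19, 22, 7, 7))
scene6 (287.04545454545456, 264.9318181818182, 44.0, (19, 22, 7, 7))
s9 (286.79545454545456, 267.1136363636364, 44.0, (18, 24, 8, 7))
0 (287.2362196135359, 264.7916069252619, 51.521314720623195)
0.002 (287.2270441265072, 265.2307801441421, 51.39688109746203)
0.006 (287.208770203774, 266.1057277541306, 51.14927682792768)
0.009 (287.19512035501447, 266.75896589507323, 50.96466659521684)
0.01 (287.1905842734707, 266.97615389884146, 50.90333204437047)
0.011 (287.1860496009127, 267.19306109368955, 50.84208626905456)
0.012 (287.18152592362105, 267.4096844005692, 50.78100587474182)
```

View pics/cmp.png

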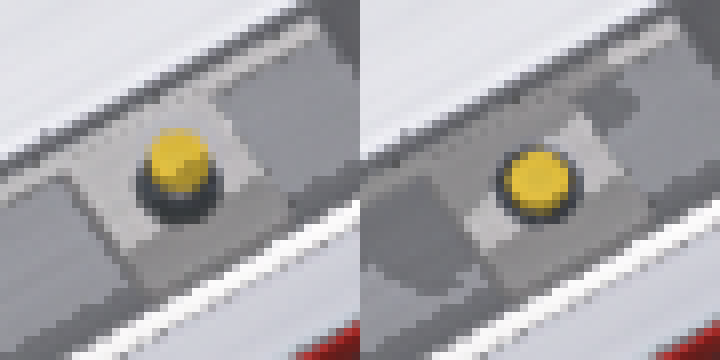

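The pixel shift gives about 10–12 mm of travel, which isn't conclusive. I'll give it a third, firmer tap.

```bash
python3 - <<'E'
from h import *
yaw=np.pi/2-.177; ay=np.array([-np.sin(yaw),np.cos(yaw)])
t=np.array([.680,-.0145])+.11*ay
r.move_straight([*t,0.092],velocity=0.15)
r.move_straight([*t,0.0500],velocity=0.3)
print('bottom',monitor.current_eef_pos(),monitor.current_force(),monitor.current_moment())
r.move_straight([*t,0.092],velocity=0.2); r.hold(.1)
print(monitor.current_eef_pos(),monitor.current_opening(),monitor.current_force(),monitor.current_moment(),monitor.current_clock())
t=t+.13*ay
r.move_straight([*t,0.092],velocity=0.15)
d=eyes.capture('scene'); save(d,'s10')
for q in ['mallet_center','mallet_face','mallet_handle','pin_top']:
    s=spot_point(d,q); print(q,[(np.array(x['centre']),round(x['p'],2)) for x in s[:2]])
img=cv2.imread('pics/s10.png')
h=cv2.cvtColor(img,cv2.COLOR_BGR2HSV)[240:285,265:310]
o=((abs(h[...,0].astype(int)-26)<9)&(h[...,1]>130)&(h[...,2]>60)).astype(np.uint8)
M=cv2.moments(o,True); print(M['m10']/M['m00']+265,M['m01']/M['m00']+240,M['m00'])
A=cv2.resize(img[245:290,265:310],None,fx=8,fy=8,interpolation=0);B=cv2.resize(img[190:280,220:310],(360,360),interpolation=0)
cv2.imwrite('pics/cmp2.png',np.hstack([A,B])); print(monitor.current_eef_pos())
a=cv2.imread('pics/s9.png')[255:280,275:300].astype(int); b=img[255:280,275:300].astype(int); print('diff',abs(a-b).max())
E
```

```text
bottom [0.5708 0.0053 0.0501] [-0.1172  0.2258  0.3309] [0.1687 0.2301 0.0764]
[0.5706 0.0049 0.0913] 0.021574777284670024 [ 0.5414 -0.1015 -4.0518] [0.0783 0.3731 0.0649] 25.7833
mallet_center [(array([0.5513, 0.0077, 0.0971]), 0.96), (array([ 0.6808, -0.2867, -0.0014]), 0.7)]
mallet_face [(array([0.5458, 0.0067, 0.0634]), 0.81)]
mallet_handle [(array([0.4439, 0.0247, 0.1118]), 0.6)]
pin_top [(array([ 0.6811, -0.0136,  0.0462]), 0.43)]
286.84090909090907 267.27272727272725 44.0
[0.4443 0.0276 0.092 ]
diff 50
```

View pics/cmp2.png

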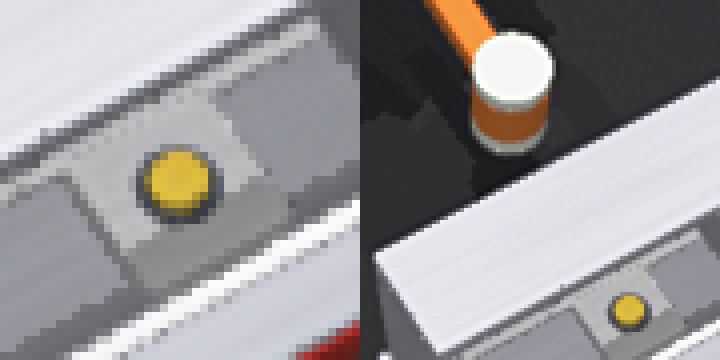

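The third tap moved the pin at most 0.7 mm more, so it is at or very near the stop. The head sags a little at (347,68) in the right-hand zoom. I'll set the mallet on the mat, then check the pin close up with the wrist camera.

```bash
python3 - <<'E'
from h import *
yaw=np.pi/2-.177; ay=np.array([-np.sin(yaw),np.cos(yaw)]); o=[np.pi,0,yaw]
m=np.array([.469,-.378]); t=m+.108*ay; print(t, ik([*t,.018],o))
p=np.array(monitor.current_eef_pos())
r.move_straight([p[0]-.02,p[1]-.05,.13],velocity=.2)
r.move_straight([*t,.13],velocity=.25)
r.move_straight([*t,.045],velocity=.15)
r.move_straight([*t,.0185],velocity=.04)
print(monitor.current_eef_pos(),monitor.current_force(),monitor.current_clock())
fingers.move_gripper(0.06); r.hold(.2)
r.move_straight([*t,.19],velocity=.2)
d=eyes.capture('scene'); save(d,'s11')
for q in ['mallet_center','mallet_face','mallet_handle','mat']:
    s=spot_point(d,q); print(q,[(np.array(x['centre']),round(x['p'],2)) for x in s[:2]])
# pin view
r.move_pose([0.48,-0.02,0.28],[np.pi,0,yaw])
d=wcap(); save(d,'w11'); print(monitor.current_clock())
for q in ['pin_top','carriage']:
    s=spot_point(d,q); print(q,[(np.array(x['centre']),round(x['p'],2)) for x in s[:2]])
for z in (.054,.044,.042): print(z,proj(d,[.681,-.0145,z]))
cv2.imwrite('pics/w11z.png',cv2.resize(cv2.imread('pics/w11.png')[255:345,250:350],None,fx=6,fy=6,interpolation=0))
E
```

```text
[ 0.3627 -0.359 ] [ 0.4231  0.4872  0.2927  2.102  -0.2473  0.5843  2.2847]
[ 0.3624 -0.3593  0.0185] [-4.7797  0.5056  4.6545] 30.575
mallet_center [(array([ 0.4694, -0.3805,  0.0383]), 0.82), (array([ 0.6816, -0.013 ,  0.0447]), 0.25)]
mallet_face [(array([ 0.4717, -0.3819,  0.0061]), 0.88)]
mallet_handle [(array([ 0.3602, -0.3641,  0.039 ]), 0.58)]
mat [(array([ 0.466 , -0.3783,  0.0007]), 0.6)]
34.2333
pin_top [(array([ 0.6818, -0.0192,  0.0425]), 0.57)]
carriage [(array([ 0.6782, -0.0152,  0.0268]), 0.96)]
0.054 [307.7318 311.2303]
0.044 [307.182  307.2884]
0.042 [307.0745 306.5177]
```

View pics/s11.png

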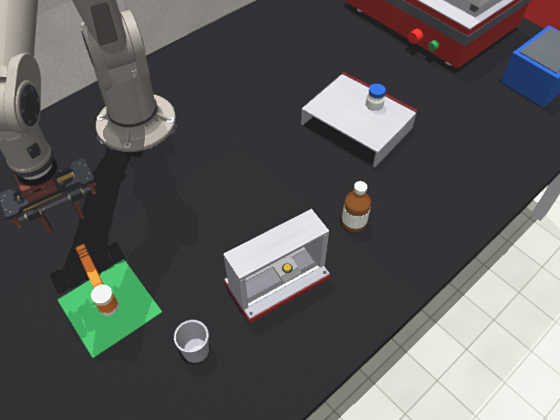

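View pics/w11z.png

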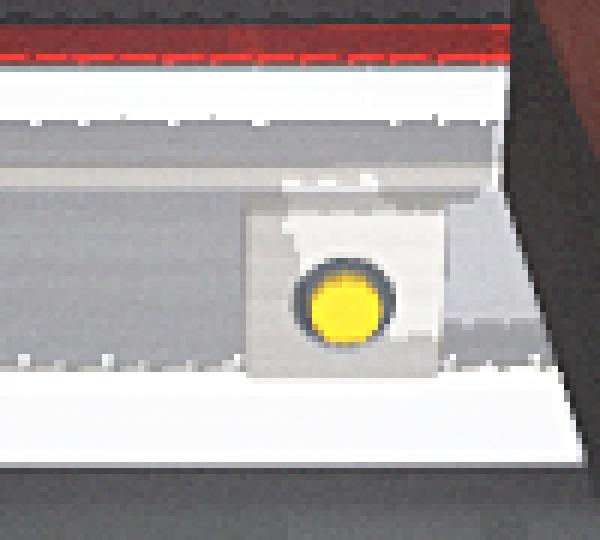

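The mallet stands on the mat with its head at (104,299) in the scene view, and nothing was disturbed. The pin at zoomed (346,308) looks low over its collar. I'll take a closer shot to measure its height above the carriage.

```bash
python3 - <<'E'
from h import *
yaw=np.pi/2-.177; ay=np.array([-np.sin(yaw),np.cos(yaw)]); o=[np.pi,0,yaw]
fingers.move_gripper(0.088)
t=np.array([.681,-.0145])+.10*ay
r.move_pose([*t,.16],o)
d=wcap(); save(d,'w12'); print(monitor.current_clock(),d['xyz'],monitor.current_eef_pos())
for q in ['pin_top','carriage']:
    s=spot_point(d,q); print(q,[(np.array(x['centre']),round(x['p'],2)) for x in s[:2]])
print([proj(d,[.681,-.0145,z]) for z in (.036,.042)])
E
```

```text
35.6917 [0.4994 0.0181 0.3457] [0.5826 0.0026 0.1614]
pin_top [(array([ 0.6806, -0.0159,  0.0436]), 0.55)]
carriage [(array([ 0.6802, -0.0169,  0.027 ]), 0.94)]
[array([278.6964, 289.2556]), array([278.6953, 292.249 ])]
```

View pics/w12.png

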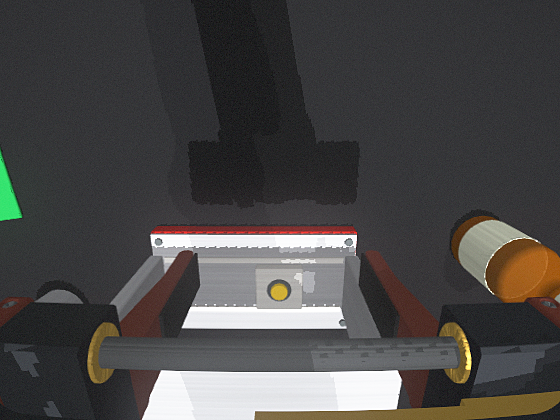

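```bash
python3 - <<'E'
from h import *
d=wcap(); im=cv2.cvtColor(d['img'],cv2.COLOR_RGB2BGR)
Z=cv2.resize(im[262:315,250:308],None,fx=10,fy=10,interpolation=cv2.INTER_CUBIC); 
g=im[262:315,250:308].astype(float).mean(2)
print('col 260 rows',list(zip(range(264,312,1),g[2:50,10].astype(int))))
h=cv2.cvtColor(d['img'],cv2.COLOR_RGB2HSV)
o=((abs(h[...,0].astype(int)-26)<9)&(h[...,1]>120)&(h[...,2]>60)).astype(np.uint8); o[:275]=0;o[312:]=0;o[:,:260]=0;o[:,300:]=0
M=cv2.moments(o,True); print('yellow',M['m10']/M['m00'],M['m01']/M['m00'],M['m00'],cv2.boundingRect(cv2.findNonZero(o)))
for tr in (.008,.009,.010,.011,.012):
    a=np.linspace(0,2*np.pi,60)
    P=np.array([proj(d,[.681+.009*np.cos(x),-.0145+.009*np.sin(x),.054-tr-z]) for x in a for z in (0,min(.006,.006))],np.float32)
    M=cv2.moments(cv2.convexHull(P)); print(tr,M['m10']/M['m00'],M['m01']/M['m00'],M['m00'],P.min(0),P.max(0))
c,s=np.cos(-.177),np.sin(-.177)
for u,v in ((-25,-25),(-25,25),(25,25),(25,-25)):
    for z in (.036,.024): 
        print(u,v,z,proj(d,[.681+(c*u-s*v)/1e3,-.0145+(s*u+c*v)/1e3,z]))
cv2.imwrite('pics/w12z.png',Z)
E
```

```text
col 260 rows [(264, np.int64(142)), (265, np.int64(137)), (266, np.int64(139)), (267, np.int64(168)), (268, np.int64(171)), (269, np.int64(182)), (270, np.int64(174)), (271, np.int64(176)), (272, np.int64(175)), (273, np.int64(168)), (274, np.int64(169)), (275, np.int64(172)), (276, np.int64(172)), (277, np.int64(174)), (278, np.int64(175)), (279, np.int64(177)), (280, np.int64(172)), (281, np.int64(171)), (282, np.int64(174)), (283, np.int64(173)), (284, np.int64(168)), (285, np.int64(174)), (286, np.int64(170)), (287, np.int64(170)), (288, np.int64(172)), (289, np.int64(176)), (290, np.int64(175)), (291, np.int64(173)), (292, np.int64(174)), (293, np.int64(171)), (294, np.int64(170)), (295, np.int64(173)), (296, np.int64(172)), (297, np.int64(172)), (298, np.int64(172)), (299, np.int64(171)), (300, np.int64(173)), (301, np.int64(171)), (302, np.int64(169)), (303, np.int64(170)), (304, np.int64(169)), (305, np.int64(171)), (306, np.int64(164)), (307, np.int64(202)), (308, np.int64(255)), (309, np.int64(255)), (310, np.int64(250)), (311, np.int64(236))]
yellow 278.38495575221236 289.8805309734513 226.0 (270, 282, 17, 17)
0.008 278.44732160939566 291.1041018521264 254.47870374238119 [269.7861 282.0708] [287.1243 300.0877]
0.009 278.4468059067974 290.5998308410997 253.1074717217125 [269.8091 281.59  ] [287.1003 299.5603]
0.01 278.4462873440234 290.09823356792924 251.74701727647334 [269.8318 281.1117] [287.0764 299.0356]
0.011 278.4457735491043 289.59928943812673 250.39710274292156 [269.8546 280.636 ] [287.0526 298.5137]
0.012 278.44526264169957 289.1029717142677 249.057688400615 [269.8771 280.1628] [287.029  297.9945]
-25 -25 0.036 [254.4051 266.5722]
-25 -25 0.024 [255.1603 261.4281]
-25 25 0.036 [302.449  266.5263]
-25 25 0.024 [301.6832 261.3845]
25 25 0.036 [301.3563 307.5741]
25 25 0.024 [300.6652 301.4534]
25 -25 0.036 [255.5607 307.6244]
25 -25 0.024 [256.2395 301.5013]
```

View pics/w12z.png

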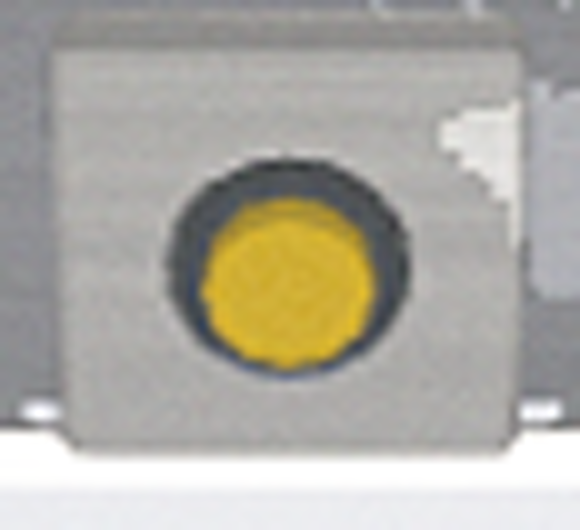

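My height estimates disagree: the pin reads 10.6 to 12 mm down, and the threshold is 11 mm. There's time left (36 s of 66 s used), so I'll take the mallet with a fresh grip, give one brisker and deeper tap, and set it back.

```bash
python3 - <<'E'
from h import *
yaw=np.pi/2-.177; ay=np.array([-np.sin(yaw),np.cos(yaw)]); o=[np.pi,0,yaw]
m=np.array([.469,-.378]); t=m+.108*ay
p=np.array(monitor.current_eef_pos())
r.move_straight([p[0]-.10,p[1]-.03,.2],velocity=.3)
r.move_pose([*t,.12],o)
r.move_straight([*t,.018],velocity=.2)
fingers.move_gripper(0.0,60); print('grip',monitor.current_opening(),monitor.current_clock())
if not .018<monitor.current_opening()<.025: raise SystemExit
r.move_straight([*t,.10],velocity=.15)
q=np.array([.680,-.0145])+.112*ay
s=q+.13*ay
r.move_straight([*s,.096],velocity=.3)
r.move_straight([*q,.094],velocity=.2)
print(monitor.current_force(),monitor.current_moment())
r.move_straight([*q,.0475],velocity=.4)
print('bottom',monitor.current_eef_pos(),monitor.current_force(),monitor.current_moment())
r.hold(.1); print('bottom',monitor.current_eef_pos(),monitor.current_force(),monitor.current_moment())
r.move_straight([*q,.092],velocity=.2)
r.move_straight([*s,.092],velocity=.25)
d=eyes.capture('scene'); save(d,'s13')
img=cv2.imread('pics/s13.png'); h=cv2.cvtColor(img,cv2.COLOR_BGR2HSV)[240:285,265:310]
oo=((abs(h[...,0].astype(int)-26)<9)&(h[...,1]>130)&(h[...,2]>60)).astype(np.uint8)
M=cv2.moments(oo,True); print('pin px',M['m10']/M['m00']+265,M['m01']/M['m00']+240,M['m00'])
print(monitor.current_opening(),monitor.current_clock(),monitor.current_eef_pos())
for k in ['mallet_center','mallet_face']:
    x=spot_point(d,k); print(k,[(np.array(y['centre']),round(y['p'],2)) for y in x[:1]])
E
```

```text
grip 0.02118224650941169 39.425
[ 0.1386  0.2684 -3.9753] [0.0889 0.3953 0.0208]
bottom [0.5675 0.0056 0.047 ] [ 1.2842  0.7795 -4.4444] [0.1231 0.4268 0.0245]
bottom [0.5691 0.0053 0.0486] [-0.1662 -0.4231 -3.3697] [ 0.0499  0.3253 -0.0213]
pin px 286.84090909090907 267.27272727272725 44.0
0.021114134039596184 43.85 [0.4425 0.0281 0.0919]
mallet_center [(array([0.5493, 0.0107, 0.1127]), 0.85)]
mallet_face [(array([0.5489, 0.006 , 0.0789]), 0.57)]
```

View pics/s13.png

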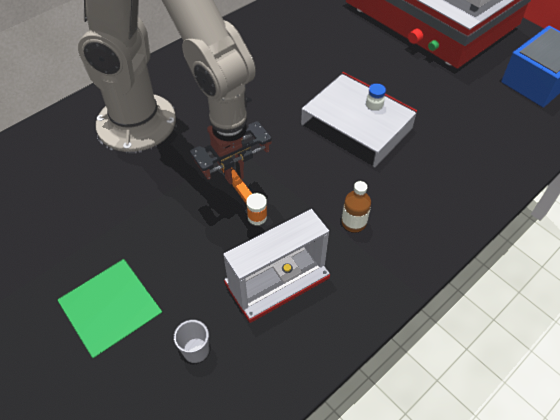

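A deeper, brisker tap left the pin exactly where it was (267.27 px) and turned the mallet slightly up in the grip. That means the pin is against its stop. Placing the mallet back on the mat.

```bash
python3 - <<'E'
from h import *
yaw=np.pi/2-.177; ay=np.array([-np.sin(yaw),np.cos(yaw)]); o=[np.pi,0,yaw]
m=np.array([.469,-.378]); t=m+.109*ay
p=np.array(monitor.current_eef_pos())
r.move_straight([p[0]-.02,p[1]-.05,.12],velocity=.25)
r.move_straight([*t,.11],velocity=.3)
r.move_straight([*t,.04],velocity=.15)
r.move_straight([*t,.0182],velocity=.04)
print(monitor.current_eef_pos(),monitor.current_force(),monitor.current_clock())
fingers.move_gripper(0.07); r.hold(.2)
r.move_straight([*t,.2],velocity=.2)
r.hold(.2)
d=eyes.capture('scene'); save(d,'s14')
for q in ['mallet_center','mallet_face','mallet_handle','mat','pin_top','bottle','jar']:
    s=spot_point(d,q); print(q,[(np.array(x['centre']),round(x['p'],2)) for x in s[:1]])
print(monitor.current_force(),monitor.current_clock())
E
```

```text
[ 0.3617 -0.3589  0.0181] [-0.0779  0.3373 -3.2801] 46.9417
mallet_center [(array([ 0.47  , -0.38  ,  0.0391]), 0.92)]
mallet_face [(array([ 0.4709, -0.3838,  0.0057]), 0.66)]
mallet_handle [(array([ 0.3579, -0.3589,  0.0367]), 0.74)]
mat [(array([ 0.4689, -0.3788,  0.0039]), 0.74)]
pin_top [(array([ 0.68  , -0.0154,  0.0432]), 0.6)]
bottle [(array([ 0.6824,  0.2167, -0.0008]), 0.88)]
jar [(array([0.4603, 0.5225, 0.0627]), 0.95)]
[-0.015  -0.0529  0.0081] 49.6917
```

View pics/s14.png

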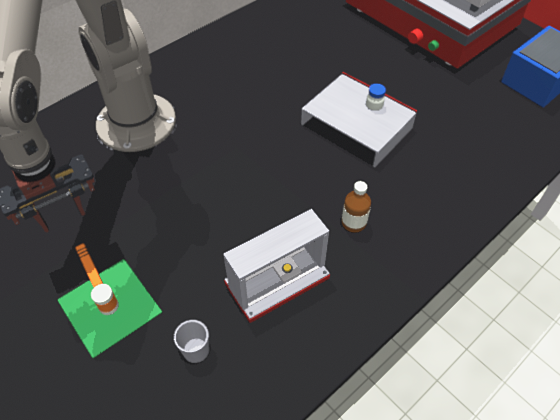

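The mallet stands upright at (104,299), near the mat's centre, and it is released. The bottle, cup and jar are where they started. Handing in.

```bash
python3 -c "
from h import *
job_done(); print(monitor.current_clock())"
```

```text
the job is handed in; nothing more can be done
the job is handed in; nothing more can be done
```

The job is handed in, at about 50 s of the 66 s allowed. I drew the mallet out by its head, set it down and let go. Then I took it by the handle at 60 N, tapped the pin and stood the mallet on the mat. I made four brisk taps, the last with a fresh grip.

- **Pin:** I believe it is fully home, but I could not measure it directly. My image estimates of its travel ranged from about 10.6 to 12 mm, around the 11 mm limit. The network's pin-top heights were mostly 42.5 to 43.6 mm (fully home is 42), with one outlier of 46.2 mm. I rely mainly on the last tap: it was deeper and faster, yet the pin stayed on exactly the same pixel. The force readings at the bottom of the taps stayed low and did not clearly show contact with the stop.
- **Striking speed:** I did not measure the pin's speed. I commanded 0.2 m/s for the first tap, well above the required 40 mm/s.
- **Mallet:** it stands on its face, with the head within about 2 mm of the mat's centre by the networks. It is released, the gripper is well clear, and the tool force reads about zero.
- **Bystanders:** the bottle and jar read the same as at the start, within the networks' accuracy. The cup I checked only by eye in the last picture, and it looks unmoved.

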